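# Mount the probe guide and hang the probe in the sample beaker

## Robot

A 7-joint arm with a two-finger parallel gripper is mounted at the origin on a cart in front of the work surface, level with it; the furniture and walls round the work are solid. World frame = base frame: x ahead of the robot, y to its left, z up, the work surface at z = 0. Lengths are in m, angles in rad, forces in N, time in s.
With the tool pointing down it reaches from about 0.425 to 0.875 m from the base axis. Payload 4.7 kg.
Tool frame: the origin (TCP) lies midway between the tips of the shut fingers; the grasp point (between the pads) lies 19 mm behind it (ctrl.grip_point_offset is the distance from the TCP to the grasp point, in m); z points along the fingers, y is the line along which they close (so a half turn about z gives the same grasp; the last joint's range is limited). The gripper opens to 87 mm and grips with 3 to 60 N. Pads are 19 mm wide; open, the fingers measure 117 mm over their backs; the gripper's body (75 mm by 190 mm) begins 51 mm behind the grasp point.
Start: joints at [1.129, 0.321, -0.07, 1.45, 0.023, 1.371, -0.057], TCP at [0.286, -0.584, 0.223] pointing down, gripper open.
Joint ranges: [-2.86, 2.86], [-0.3, 2.09], [-1.38, 1.24], [0.06, 2.45], [-1.56, 4.7], [0.09, 2.05], [-2.69, 2.69]. Speed limits (rad/s): [2.57, 2.57, 3.14, 3.14, 3.14, 3.14, 3.14].

## Interface

Orientations are given as a rotation vector (axis times angle).
In Python, from bench import ctrl gives the robot as it stands.
- The arm moves only by the tool move_arm, never from a script. Its argument "increments" is text: rows parted by semicolons, each of 7 numbers parted by spaces: the shift along the world's x, y, z in mm, then the turn, a rotation vector about the world's x, y, z in degrees, then the closure in counts, from 0 (fully open) to 255 (shut). A call has exactly 8 rows; each row shifts and turns the commanded pose from where the row before left it; what a row does not reach is not made up. A row lasts 1/12 s, in which the tool goes at most 41.7 mm and 7.16 degrees, less where a joint would pass 70% of its speed; a pose out of reach is approached as far as the arm can. A call with a gripper value outside its range is refused whole. The fingers move at their own pace and stop on an object; "grip_force" is the grip in N (left out, the last holds). Time passes only in rows, so rows that do not move let the fingers close, or fill a call up. It gives the time, the measured TCP pose, the force, the opening and the grip force at its end, in the units of the state.
- ctrl.get_state(): the state, without advancing time (a new reading comes with each control period).
- ctrl.get_image(name): name is "scene" or "top"; returns a dict with "frame" (420x560x3 uint8, red, green, blue), "depth" (420x560 float32, m along the optical axis (not along the pixel's ray), 0 where there is no reading), "fx", "fy", "cx", "cy" (pixels), "position" and "orientation" of the camera in the world. Camera axes: x right, y down, z forward; pixel columns grow to the right and rows downward; lengths in m; the calibration is good to about 2 mm. A picture is of the moment at which its call begins.
- ctrl.close_job(): hands the job in; it is judged then, once.
Trained networks look in a picture, given as the dict that the camera call returned (one of the last four; its "shot" number tells which), for a name from the list of things; names that differ only in an ending like _2 or _b are one class to them, and where a whole thing is asked for, a point or a joint stands for the part that bears it (a point fixed in the world has none). Each returns a list of dicts, best first, with "score" (0 to 1); they miss things now and then, are a little off and sometimes report something else, mostly with a low value. They report only what shows in the picture. A call takes as long as a camera call.
- ctrl.find_in(target, picture): "centre" ([x, y, z] in m, in world coordinates, good to about 4 mm: the middle of the surface that is visible of it).
- ctrl.silhouettes(target, picture): "region" (420x560 bool, what is visible of it).
The state is a dict: "time": time; "joint_positions": joint angles; "qd": joint speeds; "joint_torque": joint torques, N m; "position": TCP position; "tool_rot": TCP orientation; "ft_force": force on the tool from outside, world axes, zero at the start; "torque": the same for the moment, N m; "grip_width": opening from 0.0 (shut) to 1.0 (fully open); "grip_force": force on a finger pad.
Only numpy, scipy, OpenCV 4.12 (cv2) and the standard library are available. Lean on these libraries where they do the work, as an engineer would, in place of code of your own. Each camera call takes 0.05 s, during which the arm holds its last target. There are 200 camera calls.

## Task

Push the loose guide arm's square bore all the way down onto the square shaft of the measuring stand, with its orange eye over the glass beaker, and let go of it. Then take the probe by its black handle out of the white sleeve and lower its steel stem through the eye, upright and without ever touching the guide or the stand and its beaker, until the red band is level with the top of the eye. Finish while still holding the probe there, still and centred in the eye, and leave the other things on the bench where they are.

Things in the scene. Friction and masses are not known exactly. Their poses are not given: they have to be found in the camera images.
- stand: Fixed stand. Origin on the bench under the square shaft; z up, x towards the beaker. Base plate 10 mm high, x -55 to 110, y +-46. Blue column 40 mm square to z 85 (a shoulder), then the steel shaft 30 mm square, sides along x and y, straight to z 117, tapered to 20 mm square at the top, z 126. Glass beaker fixed at x 65: outer diameter 54, inner 49, floor at z 14, rim at z 68.
- beaker_mouth (a point): Centre of the glass beaker's rim, 65 mm along stand x from the shaft's axis, 68 mm above the bench; axes as the stand's.
- guide: Loose, 0.12 kg, flat on the bench. Origin: underside of the square bore's axis; x along the arm to the eye. Hub 46x46, 30 high, sides along x and y, through bore 32 square with 2 mm chamfers. Arm (20 wide, 12 high) to the orange eye at x 65: outer diameter 34, bore 18, z 0 to 12. Thumb screw to x -39; bare +-y sides to grip. Seated: origin at stand z 85, x along stand x; play 1 mm, 0.07 rad.
- guide_eye (a point): Centre of the eye's bore at its top face (65, 0, 12 mm in the guide's frame); z along the bore.
- holder: Fixed storage sleeve. Origin on the bench under its axis. Black foot of diameter 72 and height 12 mm; white sleeve of outer diameter 27, bore 17, rim at z 128. It stands on either side of the stand, the guide arm on the other.
- probe: Loose, about 0.07 kg, upright in the sleeve with its handle on the rim; tip then 18 mm above the bench. Origin at the stem's tip; z along the axis to the handle. Steel stem diameter 8, z 0 to 110; black round handle diameter 22, z 110 to 170 (green ring near its top); grey stub diameter 12 to z 180. Red painted band z 60 to 70.
- probe_band (a point): Middle of the red band on the probe's axis, 65 mm above the tip; z along the probe.
- probe_handle (a point): Middle of the probe's handle on its axis, 140 mm above the tip; grip here.
- specimen_cup1: Bystander: specimen cup with yellow lid, 64 x 64 x 71 mm; origin under its centre.
- black_jar: Bystander: black jar at the back left, diameter 68, height 86 mm; origin under its centre.
- marker_yellow: Bystander: yellow marker pen with black cap lying on the bench, 40 x 136 x 15 mm; origin under its centre.
- tape_green: Bystander: roll of green tape lying flat, 62 x 65 x 19 mm; origin under its centre.
- ph_tester: Bystander: white pocket tester lying on its back at the far left, 164 x 105 x 21 mm; origin under its centre.
- snap_vial: Bystander: white snap-lid pot, 59 x 54 x 92 mm; origin under its centre.

How it is judged:
By the outcome, as a careful person would: the job done as asked, in the order asked, and still so for the second after the job is handed in, while the arm keeps its last pose, push and grip.
It also fails if it takes over 72 s, if anything falls off the work surface, if the arm or the gripper's body presses on something with over 40 N, if the wrist force passes 120 N, or if a joint passes its speed limit or range.

## Working session

There is one attempt and no reset: what is moved stays moved. The work goes in short steps, Python scripts to look and compute and a tool call to move; the robot and the scene stay as the last step left them, time stands still between calls to the robot, and variables do not carry over. Pictures are saved under pics/ and viewed, at most 10 in all, crops included, and the job is handed in when it is done.

Besides the shell and the picture viewer there is one more tool, called after "Emit:" in YAML: its name, and indented under it one key for each argument. move_arm: Moves the arm, as the interface text tells. Its arguments: {"type":"object","properties":{"increments":{"type":"string"},"grip_force":{"type":"number"}},"required":["increments"]}

```bash
ls; mkdir -p pics
cat > h.py <<'E'
import numpy as np, cv2
from scipy.spatial.transform import Rotation as R
from bench import ctrl
def cam(p):
    o=np.array(p["orientation"],float)
    M=o if o.shape==(3,3) else (R.from_rotvec(o).as_matrix() if o.size==3 else R.from_quat(o).as_matrix())
    return M,np.array(p["position"])
def cloud(p):
    M,t=cam(p); d=p["depth"]; v,u=np.indices(d.shape)
    c=np.stack([(u-p["cx"])/p["fx"]*d,(v-p["cy"])/p["fy"]*d,d],-1)
    return c@M.T+t
def proj(p,X):
    M,t=cam(p); c=(np.atleast_2d(X)-t)@M
    return np.c_[c[:,0]/c[:,2]*p["fx"]+p["cx"],c[:,1]/c[:,2]*p["fy"]+p["cy"]]
def save(p,n): cv2.imwrite("pics/"+n,p["frame"][:,:,::-1])
E
python3 - <<'E'
from h import *
np.set_printoptions(precision=4,suppress=True)
s=ctrl.get_state();print(s)
ims=[]
for n in("scene","top"):
    p=ctrl.get_image(n);ims.append(p["frame"]);print(n,p["position"],p["orientation"],p["fx"],(p["depth"]>0).mean(),p["shot"])
    for k in("stand","beaker_mouth","guide","guide_eye","holder","probe","probe_band","probe_handle"):
        try:
            for r in ctrl.find_in(k,p)[:2]: print(k,np.array(r["centre"]),round(r["score"],2))
        except Exception as e: print(k,e)
    save(p,n+"0.png")
E
```

```text
pics
{'time': 0.0, 'joint_positions': array([ 1.1291,  0.3218, -0.0701,  1.4517,  0.0226,  1.3708, -0.0569]), 'qd': array([ 0.0006,  0.0005, -0.0006,  0.0018, -0.0017,  0.0003,  0.0012]), 'joint_torque': array([  0.0004, -49.1292,  -0.404 , -31.2535,  -0.0643,   0.0438,
         0.0002]), 'position': array([ 0.2858, -0.5832,  0.2215]), 'tool_rot': array([-3.0585, -0.7095,  0.0009]), 'ft_force': array([ 0.3429, -0.8073,  1.1686]), 'torque': array([-0.0096,  0.0313,  0.0016]), 'grip_force': 0.0, 'grip_width': 1.0015433329494705}
scene [-0.3952 -0.6026  0.8271] [-1.9199  1.0663 -0.5826] 419.93695950805795 0.9961479591836735 1
stand [ 0.5017 -0.0387  0.0304] 0.71
beaker_mouth [ 0.4991 -0.0338  0.0308] 0.58
guide [ 0.4658 -0.2543  0.0113] 0.72
guide_eye [ 0.4686 -0.2494  0.0163] 0.93
guide_eye [ 0.5491 -0.4727  0.0141] 0.48
holder [0.4609 0.2859 0.0271] 0.85
holder [ 0.4998 -0.0353  0.0305] 0.49
probe [0.4642 0.2915 0.1658] 0.4
probe_band [0.4671 0.2885 0.1603] 0.7
probe_handle [ 0.5047 -0.0397  0.0354] 0.64
top [ 0.3218 -0.014   1.477 ] [-2.1198  2.15   -0.178 ] 389.1086279317164 0.9959778911564626 2
stand [ 0.51   -0.0173  0.0119] 0.94
stand [0.4693 0.4966 0.0186] 0.52
beaker_mouth [ 0.5142 -0.012   0.0068] 0.66
beaker_mouth [ 0.4635 -0.2493  0.0135] 0.64
guide_eye [ 0.4638 -0.249   0.0152] 0.72
holder [0.4619 0.2901 0.013 ] 0.76
holder [0.4673 0.2957 0.1877] 0.58
probe_handle [ 0.6325 -0.2787  0.0195] 0.37
```

View pics/scene0.png

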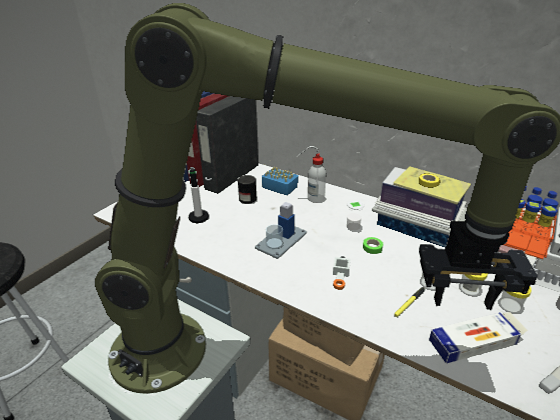

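View pics/top0.png

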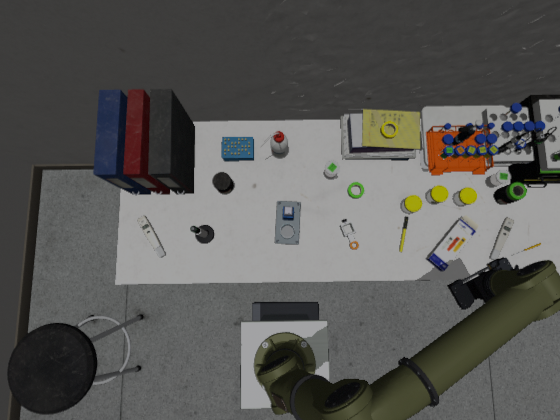

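The scene view shows the guide at (341,272), the stand at (280,235) with its beaker toward the robot, and the probe and holder at (197,200). The top view shows the guide at (350,235), the stand at (288,222) and the holder at (203,233). Next I measure poses from the depth clouds.

```bash
cat > meas.py <<'E'
from h import *
np.set_printoptions(precision=4,suppress=True)
def rect(P):
    c,s,a=cv2.minAreaRect((P[:,:2]*1000).astype(np.float32)); return np.array(c),np.array(s),a
if __name__=="__main__":
  for n in("scene","top"):
    p=ctrl.get_image(n);C=cloud(p).reshape(-1,3);F=p["frame"].reshape(-1,3).astype(int)
    print(n)
    def sel(c,r,z0,z1,extra=True):
        return C[(np.hypot(C[:,0]-c[0],C[:,1]-c[1])<r)&(C[:,2]>z0)&(C[:,2]<z1)&extra]
    t=sel((.65,-.1),.08,-.02,.02);print(" bench z",np.median(t[:,2]))
    b=sel((.51,-.02),.13,.006,.015);print(" base",len(b),rect(b))
    s=sel((.55,-.02),.08,.119,.14);print(" shaft top",len(s),s.mean(0),s.min(0),s.max(0))
    s=sel((.55,-.02),.08,.08,.091);print(" shoulder",len(s),s.mean(0),s.min(0),s.max(0))
    g=sel((.5,-.27),.09,.024,.05);print(" hub",len(g),rect(g),g[:,2].mean())
    g=sel((.5,-.27),.09,.006,.05);print(" guide",len(g),g.mean(0))
    o=(F[:,0]>150)&(F[:,1]<140)&(F[:,2]<90)
    g=sel((.47,-.25),.06,.004,.03,o);print(" eye",len(g),rect(g),(g.min(0)+g.max(0))/2)
    h=sel((.465,.29),.04,.135,.25);print(" handle",len(h),h.mean(0),h.min(0),h.max(0))
    h=sel((.465,.29),.06,.006,.02);print(" foot",len(h),cv2.minEnclosingCircle((h[:,:2]*1000).astype(np.float32)))
    i=cv2.resize(p["frame"][180:270,180:380] if n=="top" else p["frame"][150:310,180:380],None,fx=4,fy=4,interpolation=cv2.INTER_CUBIC) if n=="top" else cv2.resize(p["frame"][160:300,180:380],None,fx=4,fy=4,interpolation=cv2.INTER_CUBIC)
    cv2.imwrite("pics/crop_%s.png"%n,i[:600,:800,::-1])
E
python3 meas.py
```

```text
scene
 bench z -0.0007274669154901936
 base 472 (array([511.4589, -22.2577]), array([ 94.9289, 166.1439]), 84.38148498535156)
 shaft top 54 [ 0.5351 -0.0238  0.1239] [ 0.5216 -0.036   0.1192] [ 0.5517 -0.0092  0.1289]
 shoulder 60 [ 0.5303 -0.0267  0.085 ] [ 0.5167 -0.0413  0.0805] [ 0.5574 -0.0014  0.0909]
 hub 126 (array([ 484.0478, -245.4628]), array([50.2789, 45.5944]), 19.869009017944336) 0.028640040348915246
 guide 361 [ 0.4679 -0.2515  0.0189]
 eye 29 (array([ 424.4419, -267.3218]), array([19.0743, 29.555 ]), 15.20248794555664) [ 0.4235 -0.2682  0.0116]
 handle 117 [0.4676 0.2911 0.1675] [0.4589 0.2828 0.1354] [0.4806 0.3079 0.1996]
 foot 172 ((469.519775390625, 295.1834411621094), 38.4501953125)
top
 bench z -0.00020540252168221862
 base 714 (array([513.6725, -18.5417]), array([230.4081, 252.3508]), 39.534523010253906)
 shaft top 60 [ 0.5409 -0.0191  0.1249] [ 0.5281 -0.0348  0.119 ] [ 0.5537 -0.0063  0.1315]
 shoulder 43 [ 0.5342 -0.0217  0.0852] [ 0.522  -0.0391  0.08  ] [0.5595 0.0012 0.0908]
 hub 90 (array([ 492.0094, -240.8159]), array([60.9906, 46.3481]), 19.80733299255371) 0.029350684113352846
 guide 235 [ 0.4738 -0.2517  0.0187]
 eye 21 (array([ 425.73  , -267.5275]), array([24.1477, 24.8186]), 43.78498840332031) [ 0.4254 -0.2675  0.0119]
 handle 59 [0.4721 0.2945 0.1787] [0.4626 0.2862 0.136 ] [0.4825 0.3074 0.1988]
 foot 212 ((462.6507263183594, 296.0520935058594), 58.01090621948242)
```

```bash
python3 -c "
import cv2,numpy as np
a=cv2.imread('pics/crop_scene.png');b=cv2.imread('pics/crop_top.png')
c=np.vstack([a,b]);print(c.shape);cv2.imwrite('pics/both.png',cv2.resize(c,(520,int(520*c.shape[0]/800)))[:600])"
```

```text
(920, 800, 3)
```

View pics/both.png

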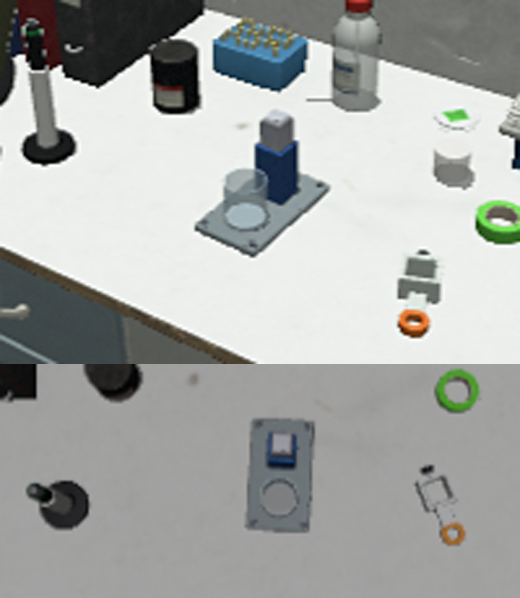

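The crops show the stand with its beaker side toward −x, and the guide with its eye toward the robot and its screw away. I fit simple ray-cast models to both depth images to get accurate poses.

```bash
cat > fit.py <<'E'
from h import *
from scipy.optimize import minimize
np.set_printoptions(precision=4,suppress=True)
B=lambda x0,x1,y0,y1,z0,z1:("b",np.array([x0,y0,z0])/1e3,np.array([x1,y1,z1])/1e3)
Cy=lambda x,y,r,z0,z1:("c",np.array([x,y,r,z0,z1])/1e3)
M={"stand":[B(-55,110,-46,46,0,10),B(-20,20,-20,20,0,85),B(-15,15,-15,15,85,117),B(-13.3,13.3,-13.3,13.3,117,120),B(-11.7,11.7,-11.7,11.7,120,123),B(-10.3,10.3,-10.3,10.3,123,126)],
"guide":[B(-23,-16,-23,23,0,30),B(16,23,-23,23,0,30),B(-23,23,-23,-16,0,30),B(-23,23,16,23,0,30),B(20,50,-10,10,0,12)]+[Cy(65+13*np.cos(a),13*np.sin(a),4,0,12) for a in np.arange(12)*np.pi/6],
"holder":[Cy(0,0,36,0,12),Cy(0,0,13.5,0,128),Cy(0,0,11,128,188),Cy(0,0,6,188,198)]}
def cast(prims,o,d):
    best=np.full(len(d),np.inf)
    for q in prims:
        if q[0]=="b":
            with np.errstate(divide="ignore",invalid="ignore"): t1=(q[1]-o)/d;t2=(q[2]-o)/d
            n=np.minimum(t1,t2).max(1);f=np.maximum(t1,t2).min(1);t=np.where(n<f,n,np.inf)
        else:
            x,y,r,z0,z1=q[1];e=o[:2]-[x,y];a=(d[:,:2]**2).sum(1);b=d[:,:2]@e;c=e@e-r*r
            D=b*b-a*c;sq=np.sqrt(np.maximum(D,0));n=(-b-sq)/a;f=(-b+sq)/a
            u1=(z0-o[2])/d[:,2];u2=(z1-o[2])/d[:,2];n=np.maximum(n,np.minimum(u1,u2));f=np.minimum(f,np.maximum(u1,u2))
            t=np.where((D>0)&(n<f),n,np.inf)
        best=np.minimum(best,t)
    return best
def fit(p,name,x0,z=0.,rad=.13,free=3,steps=((.02,.02,.2),(.004,.004,.04))):
    Mc,t=cam(p);W=cloud(p);m=(np.hypot(W[...,0]-x0[0],W[...,1]-x0[1])<rad)&(p["depth"]>0)&(W[...,2]>z-.02)&(W[...,2]<z+.22)
    v,u=np.nonzero(m);dep=p["depth"][m]
    sub=[(a,b) for a in(-.25,.25) for b in(-.25,.25)]
    rays=[np.c_[(u+a-p["cx"])/p["fx"],(v+b-p["cy"])/p["fy"],np.ones(len(u))]@Mc.T for a,b in sub]
    def cost(q):
        th=q[2] if free==3 else 0.;c,s=np.cos(th),np.sin(th);Rz=np.array([[c,s,0],[-s,c,0],[0,0,1.]])
        o=Rz@(t-[q[0],q[1],z]);k=0
        for r in rays:
            pr=cast(M[name],o,r@Rz.T)
            pr=np.minimum(pr,-t[2]/r[:,2]) 
            k=k+np.minimum(np.abs(pr-dep),.02)
        return k.mean()/4
    x=np.array(x0[:free],float)
    for st in steps:
        S=np.vstack([x]+[x+np.eye(free)[i]*st[i] for i in range(free)])
        r=minimize(cost,x,method="Nelder-Mead",options=dict(initial_simplex=S,xatol=1e-4,fatol=1e-7));x=r.x
    return x,r.fun
E
python3 - <<'E'
from fit import *
for n in("scene","top"):
    p=ctrl.get_image(n)
    print(n,"stand",*fit(p,"stand",(.535,-.022,np.pi)),"guide",*fit(p,"guide",(.487,-.243,np.pi+.36),rad=.11),"holder",*fit(p,"holder",(.466,.292,0),rad=.1,free=2))
E
```

```text
scene stand [ 0.5405 -0.0202  3.0941] 0.004580745346277577 guide [ 0.4842 -0.2449  3.5077] 0.00238327893105949 holder [0.473  0.2968] 0.0030070883968935005
top stand [ 0.5414 -0.0205  3.0745] 0.003200784972015154 guide [ 0.4852 -0.2438  3.4966] 0.0028808970884838013 holder [0.4737 0.2981] 0.0027958235453222993
```

Emit:
move_arm:
  increments: "20 34 -2 0 0 -0.7 0;20 34 -2 0 0 -0.7 0;20 34 -2 0 0 -0.7 0;20 34 -2 0 0 -0.7 0;20 34 -2 0 0 -0.7 0;20 34 -2 0 0 -0.7 0;20 34 -2 0 0 -0.7 0;20 34 -2 0 0 -0.6 0"
  grip_force: 30

```text
time: 1.77
position: [0.4468, -0.3099, 0.2068]
tool_rot: [3.09, 0.561, 0.001]
ft_force: [1.1, 0.1, 0.4]
grip_width: 0.991
grip_force: 0.0
```

Emit:
move_arm:
  increments: "13 22 -20 0 0 0 0;13 22 -20 0 0 0 0;12 22 -20 0 0 0 0;0 0 -20 0 0 0 0;0 0 -10 0 0 0 0;0 0 0 0 0 0 0;0 0 0 0 0 0 0;0 0 0 0 0 0 0"

```text
time: 2.43
position: [0.4844, -0.2473, 0.1179]
tool_rot: [3.09, 0.558, 0.002]
ft_force: [0.5, -0.1, 1.5]
grip_width: 1.003
grip_force: 0.0
```

Run:
```python
from fit import *
s=ctrl.get_state();print(s["position"],s["tool_rot"],s["joint_positions"])
p=ctrl.get_image("scene");save(p,"s1.png");f=p["frame"]
a=cv2.resize(f[190:330,260:440],None,fx=4,fy=4,interpolation=cv2.INTER_CUBIC)
cv2.imwrite("pics/s1c.png",a[:,:,::-1])
```

```text
[ 0.4844 -0.2473  0.1179] [3.0899 0.5585 0.0021] [ 0.7167  0.1902 -0.3243  1.838   0.0676  1.1221 -0.8446]
```

View pics/s1c.png

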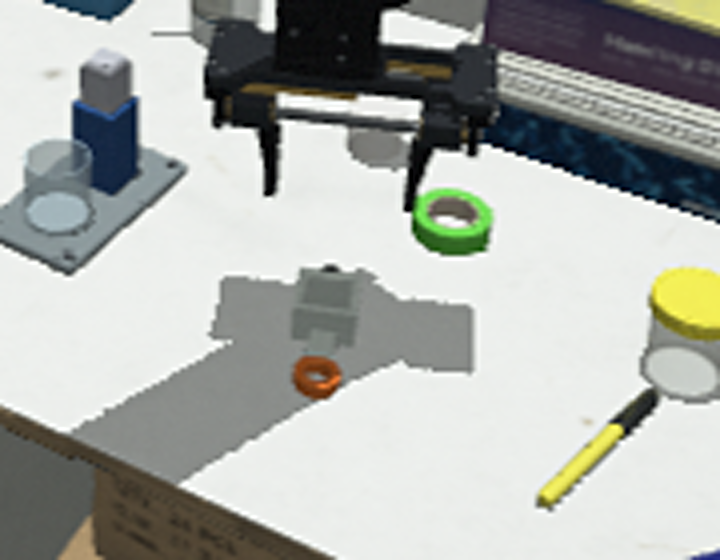

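The open gripper is above the guide at (325,300) in the crop, with the fingers on either side of the hub. I'll go down.

Emit:
move_arm:
  increments: "0 1 -25 0 0 0 0;0 1 -25 0 0 0 0;0 1 -25 0 0 0 0;0 0 -15 0 0 0 0;0 0 -10 0 0 0 0;0 0 -6 0 0 0 0;0 0 -3 0 0 0 0;0 0 0 0 0 0 0"

```text
time: 3.15
position: [0.4845, -0.2432, 0.008]
tool_rot: [3.09, 0.561, 0.001]
ft_force: [1.1, -0.2, -0.1]
grip_width: 0.998
grip_force: 0.0
```

Emit:
move_arm:
  increments: "0 -1 -2 0 0 0 60;0 0 0 0 0 0 120;0 0 0 0 0 0 180;0 0 0 0 0 0 255;0 0 0 0 0 0 255;0 0 0 0 0 0 255;0 0 0 0 0 0 255;0 0 0 0 0 0 255"
  grip_force: 40

```text
time: 3.82
position: [0.4842, -0.2438, 0.0057]
tool_rot: [3.091, 0.562, 0.0]
ft_force: [0.6, 1.2, 0.4]
grip_width: 0.526
grip_force: 40.0
```

Emit:
move_arm:
  increments: "0 0 10 0 0 0 255;0 0 20 0 0 0 255;0 0 30 0 0 0 255;0 0 30 0 0 0 255;0 0 30 0 0 0 255;0 0 20 0 0 0 255;0 0 10 0 0 0 255;0 0 0 0 0 0 255"

```text
time: 4.48
position: [0.4855, -0.2443, 0.1584]
tool_rot: [3.088, 0.562, 0.006]
ft_force: [0.5, 0.5, -1.6]
grip_width: 0.527
grip_force: 40.0
```

Emit:
move_arm:
  increments: "8 32 0 0 0 -3.4 255;8 32 0 0 0 -3.4 255;8 32 0 0 0 -3.4 255;8 32 0 0 0 -3.4 255;8 32 0 0 0 -3.4 255;8 32 0 0 0 -3.5 255;7 32 0 0 0 -3.4 255;0 0 0 0 0 0 255"

```text
time: 5.15
position: [0.5388, -0.0104, 0.154]
tool_rot: [-3.135, 0.077, 0.003]
ft_force: [-0.2, 1.3, -1.2]
grip_width: 0.526
grip_force: 40.0
```

Run:
```python
from fit import *
s=ctrl.get_state();P=s["position"];print(P,s["tool_rot"],s["joint_positions"])
p=ctrl.get_image("scene");f=p["frame"]
a=cv2.resize(f[150:270,200:360],None,fx=4,fy=4,interpolation=cv2.INTER_CUBIC)
cv2.imwrite("pics/s2c.png",a[:,:,::-1])
for n in("scene","top"):
    p=ctrl.get_image(n);C=cloud(p).reshape(-1,3);F=p["frame"].reshape(-1,3).astype(int)
    m=(F[:,0]>1.7*F[:,1])&(F[:,0]>2*F[:,2])&(F[:,0]>70)&(abs(C[:,0]-.475)<.05)&(abs(C[:,1]+.02)<.05)&(C[:,2]>.12)
    g=C[m];print(n,len(g),g.mean(0) if len(g) else '',(g.min(0)+g.max(0))/2 if len(g) else '',np.median(g[:,2]),g[:,2].max())
```

```text
[ 0.5388 -0.0104  0.154 ] [-3.1353  0.0769  0.0032] [ 0.4192  0.1635 -0.4865  1.8014  0.0759  1.1979 -1.7093]
scene 59 [ 0.4679 -0.0136  0.1569] [ 0.4696 -0.0134  0.1559] 0.15789205460792322 0.16229363299473132
  return _methods._mean(a, axis=axis, dtype=dtype,
  ret = ret.dtype.type(ret / rcount)
Traceback (most recent call last):
ValueError: zero-size array to reduction operation maximum which has no identity
```

View pics/s2c.png

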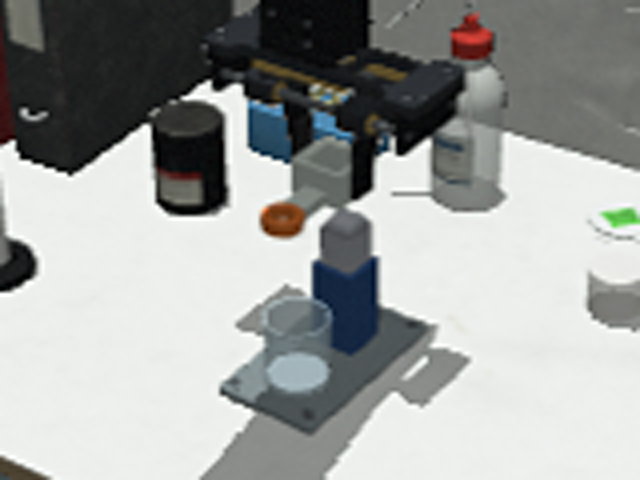

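The guide is held level above the shaft, with the eye at (282,218) in the crop over the beaker side. I let it settle before correcting.

Emit:
move_arm:
  increments: "0 0 0 0 0 0 255;0 0 0 0 0 0 255;0 0 0 0 0 0 255;0 0 0 0 0 0 255;0 0 0 0 0 0 255;0 0 0 0 0 0 255;0 0 0 0 0 0 255;0 0 0 0 0 0 255"

```text
time: 5.97
position: [0.5391, -0.0197, 0.1556]
tool_rot: [3.14, -0.09, 0.0]
ft_force: [-0.4, 0.1, -1.9]
grip_width: 0.523
grip_force: 40.0
```

Run:
```python
from fit import *
s=ctrl.get_state();P=s["position"];print(P,s["tool_rot"])
z=P[2]-.0057
for n in("scene","top"):
    p=ctrl.get_image(n)
    W=cloud(p)
    # keep only guide-level pixels: hide the gripper and what is below
    for a in(3.084,):
        d=p["depth"].copy();q=dict(p);bad=(W[...,2]>z+.033)|(W[...,2]<z-.012);F=p["frame"].astype(int)
        q["depth"]=np.where(bad,0,d)
        dark=F.sum(-1)<110;q["depth"]=np.where(dark,0,q["depth"])
        print(n,(q["depth"]>0).sum(),*fit(q,"guide",(P[0],P[1],a),z=z,rad=.1,steps=((.006,.006,.06),(.003,.003,.03))))
```

```text
[ 0.5391 -0.0197  0.1556] [ 3.1402 -0.09    0.0001]
scene 8283 [ 0.5388 -0.0206  3.0942] 0.003528839846673472
top 7058 [ 0.5391 -0.0197  3.084 ] nanfit.py:34: RuntimeWarning: Mean of empty slice.
  return k.mean()/4
  ret = ret.dtype.type(ret / rcount)
```

Emit:
move_arm:
  increments: "2 0 -5 0 0 0 255;0 0 -8 0 0 0 255;0 0 -8 0 0 0 255;0 0 -6 0 0 0 255;0 0 -4 0 0 0 255;0 0 -4 0 0 0 255;0 0 -3 0 0 0 255;0 0 0 0 0 0 255"

```text
time: 6.73
position: [0.5407, -0.0197, 0.1168]
tool_rot: [-3.14, 0.09, 0.002]
ft_force: [-0.2, -0.2, -0.7]
grip_width: 0.525
grip_force: 40.0
```

Emit:
move_arm:
  increments: "0 0 -4 0 0 0 255;0 0 -4 0 0 0 255;0 0 -4 0 0 0 255;0 0 -4 0 0 0 255;0 0 -3 0 0 0 255;0 0 -3 0 0 0 255;0 0 -2 0 0 0 255;0 0 0 0 0 0 255"

```text
time: 7.4
position: [0.5408, -0.0197, 0.093]
tool_rot: [3.14, -0.09, -0.001]
ft_force: [0.4, 0.7, -2.2]
grip_width: 0.524
grip_force: 40.0
```

Emit:
move_arm:
  increments: "0 0 -1 0 0 0 255;0 0 -1 0 0 0 255;0 0 -1 0 0 0 255;0 0 -1 0 0 0 255;0 0 -1 0 0 0 255;0 0 0 0 0 0 255;0 0 0 0 0 0 255;0 0 0 0 0 0 255"

```text
time: 8.07
position: [0.5413, -0.0197, 0.0907]
tool_rot: [3.139, -0.09, 0.001]
ft_force: [-4.6, -0.1, 11.1]
grip_width: 0.527
grip_force: 40.0
```

Contact at the expected seat height, with 11 N upward. I'll release and retract.

Emit:
move_arm:
  increments: "0 0 1 0 0 0 255;0 0 0 0 0 0 120;0 0 0 0 0 0 60;0 0 0 0 0 0 0;0 0 0 0 0 0 0;0 0 0 0 0 0 0;0 0 0 0 0 0 0;0 0 0 0 0 0 0"

```text
time: 8.73
position: [0.541, -0.0196, 0.0894]
tool_rot: [-3.14, 0.09, 0.0]
ft_force: [-0.5, -0.8, -1.3]
grip_width: 0.9
grip_force: 0.0
```

Emit:
move_arm:
  increments: "0 0 5 0 0 0 0;0 0 15 0 0 0 0;0 0 30 0 0 0 0;0 0 35 0 0 0 0;0 0 35 0 0 0 0;0 0 30 0 0 0 0;0 0 15 0 0 0 0;0 0 5 0 0 0 0"

```text
time: 9.4
position: [0.5428, -0.0195, 0.2637]
tool_rot: [3.14, -0.09, 0.01]
ft_force: [0.7, -0.7, -0.9]
grip_width: 1.003
grip_force: 0.0
```

Emit:
move_arm:
  increments: "-7 32 0 0 0 0 0;-7 32 0 0 0 0 0;-7 32 0 0 0 0 0;-7 32 0 0 0 0 0;-7 32 0 0 0 0 0;-7 32 0 0 0 0 0;-6 15 0 0 0 0 0;0 0 0 0 0 0 0"

```text
time: 10.07
position: [0.4903, 0.1926, 0.2588]
tool_rot: [-3.139, 0.077, 0.003]
ft_force: [-0.7, 0.1, 0.1]
grip_width: 0.998
grip_force: 0.0
```

```bash
cat >> fit.py <<'E'
M["seated"]=[(q[0],q[1]+np.array([0,0,.085]),q[2]+np.array([0,0,.085])) if q[0]=="b" else ("c",q[1]+np.array([0,0,0,.085,.085])) for q in M["guide"]]+M["stand"][:2]+[B(-15,15,-15,15,85,117)]+M["stand"][3:]
M["handle"]=M["holder"][2:]
E
python3 - <<'E'
from fit import *
s=ctrl.get_state();print(s["position"],s["tool_rot"])
for n in("scene","top"):
    p=ctrl.get_image(n);W=cloud(p)
    print(n,"seated",*fit(p,"seated",(.541,-.02,3.09)))
    q=dict(p);q["depth"]=np.where((W[...,2]<.132)&(W[...,2]>.005)&(W[...,2]<.25),0,p["depth"])
    print(" handle",*fit(q,"handle",(.4733,.2975,0),rad=.06,free=2,steps=((.005,.005),(.002,.002))))
    C=W.reshape(-1,3);F=p["frame"].reshape(-1,3).astype(int)
    m=(F[:,0]>1.7*F[:,1])&(F[:,0]>2*F[:,2])&(F[:,0]>70)&(abs(C[:,0]-.475)<.05)&(abs(C[:,1]+.02)<.05)&(C[:,2]>.05)
    g=C[m];print(" eye",len(g),g.mean(0),(g.min(0)+g.max(0))/2,np.percentile(g[:,2],80))
    if n=="scene":
        f=p["frame"];a=cv2.resize(f[150:270,170:370],None,fx=4,fy=4,interpolation=cv2.INTER_CUBIC);cv2.imwrite("pics/s3c.png",a[:,:,::-1])
E
```

```text
[0.4903 0.1926 0.2588] [-3.1391  0.0768  0.0034]
scene seated [ 0.5408 -0.0204  3.0889] 0.004585039453114522
 handle [0.4732 0.297 ] 0.0030583585623487216
 eye 63 [ 0.4715 -0.0192  0.094 ] [ 0.4721 -0.0194  0.0931] 0.09695595735925966
top seated [ 0.5413 -0.0203  3.0727] 0.003206920055221727
 handle [0.4733 0.2975] 0.0021701367608365054<stdin>:10: RuntimeWarning: Mean of empty slice.
  ret = um.true_divide(
Traceback (most recent call last):
ValueError: zero-size array to reduction operation minimum which has no identity
```

View pics/s3c.png

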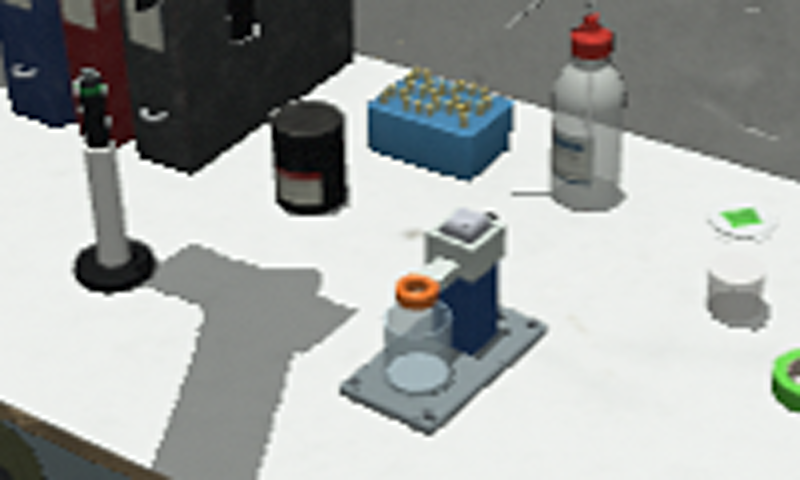

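The guide is seated on the shoulder, with the eye at (417,290) over the beaker. The probe stands upright at (92,115). Now go above the probe.

Emit:
move_arm:
  increments: "-6 28 0 0 0 0 0;-6 28 0 0 0 0 0;-6 28 0 0 0 0 0;-2 24 0 0 0 0 0;0 0 0 0 0 0 0;0 0 0 0 0 0 0;0 0 0 0 0 0 0;0 0 0 0 0 0 0"

```text
time: 10.83
position: [0.4742, 0.2928, 0.2591]
tool_rot: [3.139, -0.096, -0.0]
ft_force: [0.6, 0.4, 0.5]
grip_width: 0.999
grip_force: 0.0
```

Emit:
move_arm:
  increments: "-1 3 -15 0 0 0 0;0 0 -15 0 0 0 0;0 0 -10 0 0 0 0;0 0 -5 0 0 0 0;0 0 0 0 0 0 0;0 0 0 0 0 0 0;0 0 0 0 0 0 0;0 0 0 0 0 0 0"

```text
time: 11.5
position: [0.4726, 0.2986, 0.2154]
tool_rot: [-3.14, 0.09, -0.002]
ft_force: [0.5, 0.5, -0.6]
grip_width: 1.0
grip_force: 0.0
```

Emit:
move_arm:
  increments: "0.5 -1 -15 0 0 0 0;0 0 -18 0 0 0 0;0 0 -18 0 0 0 0;0 0 -12 0 0 0 0;0 0 -8 0 0 0 0;0 0 -3 0 0 0 0;0 0 0 0 0 0 0;0 0 0 0 0 0 0"

```text
time: 12.17
position: [0.473, 0.2977, 0.1413]
tool_rot: [-3.14, 0.09, -0.001]
ft_force: [0.1, 0.3, 0.1]
grip_width: 0.999
grip_force: 0.0
```

Emit:
move_arm:
  increments: "0 0 -1 0 0 0 80;0 0 0 0 0 0 140;0 0 0 0 0 0 200;0 0 0 0 0 0 255;0 0 0 0 0 0 255;0 0 0 0 0 0 255;0 0 0 0 0 0 255;0 0 0 0 0 0 255"
  grip_force: 30

```text
time: 12.83
position: [0.4726, 0.2973, 0.1396]
tool_rot: [3.14, -0.09, -0.0]
ft_force: [-0.4, 1.2, -0.2]
grip_width: 0.477
grip_force: 0.0
```

Emit:
move_arm:
  increments: "0 0 0 0 0 0 255;0 0 0 0 0 0 255;0 0 0 0 0 0 255;0 0 0 0 0 0 255;0 0 0 0 0 0 255;0 0 0 0 0 0 255;0 0 0 0 0 0 255;0 0 0 0 0 0 255"

```text
time: 13.5
position: [0.4726, 0.2974, 0.1396]
tool_rot: [3.14, -0.09, -0.0]
ft_force: [-0.7, 0.5, 0.4]
grip_width: 0.246
grip_force: 30.0
```

Emit:
move_arm:
  increments: "0 0 6 0 0 0 255;0 0 14 0 0 0 255;0 0 22 0 0 0 255;0 0 25 0 0 0 255;0 0 25 0 0 0 255;0 0 25 0 0 0 255;0 0 20 0 0 0 255;0 0 8 0 0 0 255"

```text
time: 14.17
position: [0.4735, 0.2983, 0.2882]
tool_rot: [-3.138, 0.09, -0.007]
ft_force: [0.6, 0.9, -0.4]
grip_width: 0.244
grip_force: 30.0
```

Emit:
move_arm:
  increments: "0 -10 0 0 0 0 255;0 -20 0 0 0 0 255;0 -28 0 0 0 0 255;0 -28 0 0 0 0 255;0 -28 0 0 0 0 255;1 -28 0 0 0 0 255;1 -28 0 0 0 0 255;1 -20 0 0 0 0 255"

```text
time: 14.83
position: [0.4746, 0.1031, 0.2828]
tool_rot: [3.138, -0.096, -0.004]
ft_force: [0.0, -0.5, -0.9]
grip_width: 0.248
grip_force: 30.0
```

Emit:
move_arm:
  increments: "0 -20 0 0 0 0 255;0 -20 0 0 0 0 255;0 -20 0 0 0 0 255;0 -18 0 0 0 0 255;0 -15 0 0 0 0 255;0 -10 0 0 0 0 255;0 -4 0 0 0 0 255;0 0 0 0 0 0 255"

```text
time: 15.5
position: [0.475, -0.0007, 0.2837]
tool_rot: [-3.14, 0.093, 0.003]
ft_force: [0.3, -1.2, -1.5]
grip_width: 0.245
grip_force: 30.0
```

Emit:
move_arm:
  increments: "0 -6 0 0 0 0 255;1 -6 0 0 0 0 255;0 -4 0 0 0 0 255;0 0 0 0 0 0 255;0 0 0 0 0 0 255;0 0 0 0 0 0 255;0 0 0 0 0 0 255;0 0 0 0 0 0 255"

```text
time: 16.17
position: [0.4766, -0.0153, 0.2846]
tool_rot: [3.14, -0.089, -0.0]
ft_force: [1.0, 0.8, -1.3]
grip_width: 0.244
grip_force: 30.0
```

Run:
```python
from fit import *
s=ctrl.get_state();P=s["position"];print(P,s["tool_rot"])
p=ctrl.get_image("scene");W=cloud(p);F=p["frame"].astype(int)
Mc,t=cam(p)
# stem/band: points near expected axis
m=(np.hypot(W[...,0]-P[0],W[...,1]-P[1])<.03)&(W[...,2]>.13)&(W[...,2]<P[2]-.01)
v,u=np.nonzero(m)
for r in np.unique(v)[::3]:
    uu=u[v==r];w=W[r,uu].mean(0);print(r,uu.min(),uu.max(),w,F[r,uu].mean(0).round())
for nm,c in(("eye model",(.476,-.0166,.097)),("tip exp",(P[0],P[1],P[2]-.121)),("band exp",(P[0],P[1],P[2]-.056)),("top",(P[0],P[1],P[2]))): print(nm,proj(p,np.array(c)))
a=cv2.resize(p["frame"][120:240,200:360],None,fx=5,fy=5,interpolation=cv2.INTER_CUBIC);cv2.imwrite("pics/s4c.png",a[:,:,::-1])
```

```text
[ 0.4766 -0.0153  0.2846] [ 3.1403 -0.0891 -0.    ]
170 271 271 [ 0.4689 -0.0153  0.2742] [5. 3. 4.]
173 272 274 [ 0.473  -0.019   0.2638] [105. 109. 110.]
176 272 274 [ 0.4721 -0.0194  0.2548] [106. 108. 109.]
179 272 274 [ 0.4763 -0.0164  0.2422] [115. 121. 126.]
182 272 274 [ 0.4747 -0.0173  0.2334] [91. 78. 84.]
185 272 274 [ 0.4723 -0.0186  0.225 ] [96. 54. 55.]
188 272 274 [ 0.4737 -0.0175  0.214 ] [ 96.  99. 103.]
191 272 274 [ 0.475  -0.0164  0.203 ] [100. 104. 108.]
194 272 274 [ 0.4735 -0.0172  0.1938] [122. 124. 126.]
197 273 274 [ 0.4762 -0.0169  0.182 ] [112. 114. 116.]
200 273 274 [ 0.4758 -0.017   0.1719] [111. 114. 115.]
eye model [[273.8446 220.8186]]
tip exp [[273.2237 202.0952]]
band exp [[272.832  182.9855]]
top [[272.476  165.6131]]
```

View pics/s4c.png

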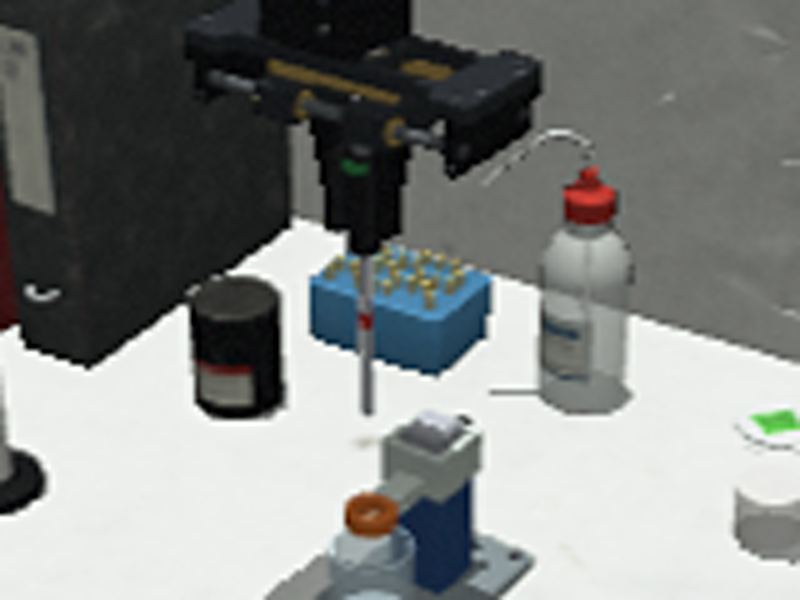

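The probe hangs upright, with its tip at (367,412) in the crop and the eye at (371,512). Lower it to just above the eye with a 1 mm correction.

Emit:
move_arm:
  increments: "-0.5 -1 -6 0 0 0 255;0 0 -9 0 0 0 255;0 0 -10 0 0 0 255;0 0 -10 0 0 0 255;0 0 -8 0 0 0 255;0 0 -5 0 0 0 255;0 0 -3 0 0 0 255;0 0 0 0 0 0 255"

```text
time: 16.88
position: [0.4757, -0.0166, 0.2327]
tool_rot: [-3.14, 0.09, 0.002]
ft_force: [-0.1, -0.4, -1.3]
grip_width: 0.25
grip_force: 30.0
```

Run:
```python
from fit import *
s=ctrl.get_state();P=s["position"];print(P,s["tool_rot"])
p=ctrl.get_image("scene");F=p["frame"].astype(int)
for nm,c in(("eye model",(.4762,-.0164,.097)),("tip exp",(P[0],P[1],P[2]-.1216)),("band exp",(P[0],P[1],P[2]-.0566))): print(nm,proj(p,np.array(c)))
m=(F[...,0]>1.7*F[...,1])&(F[...,0]>2*F[...,2])&(F[...,0]>70);m[:,:255]=0;m[:,292:]=0;m[:205]=0;m[240:]=0
v,u=np.nonzero(m);print("eye px",u.min(),u.max(),v.min(),v.max(),u.mean())
# where model says the eye ring outline lies
a=np.linspace(0,2*np.pi,60);E=np.array([.4762,-.0164,0])
q=np.vstack([proj(p,np.c_[E[0]+.017*np.cos(a),E[1]+.017*np.sin(a),np.full(60,z)]) for z in(.085,.097)]);print("model",q.min(0),q.max(0))
a=cv2.resize(p["frame"][150:250,230:330],None,fx=6,fy=6,interpolation=cv2.INTER_CUBIC);cv2.imwrite("pics/s5c.png",a[:,:,::-1])
```

```text
[ 0.4757 -0.0166  0.2327] [-3.1402  0.0899  0.0021]
eye model [[273.8257 220.7669]]
tip exp [[273.7272 217.0303]]
band exp [[273.3583 198.76  ]]
eye px 269 279 219 226 273.72131147540983
model [268.2378 217.6095] [279.4457 227.2397]
```

View pics/s5c.png

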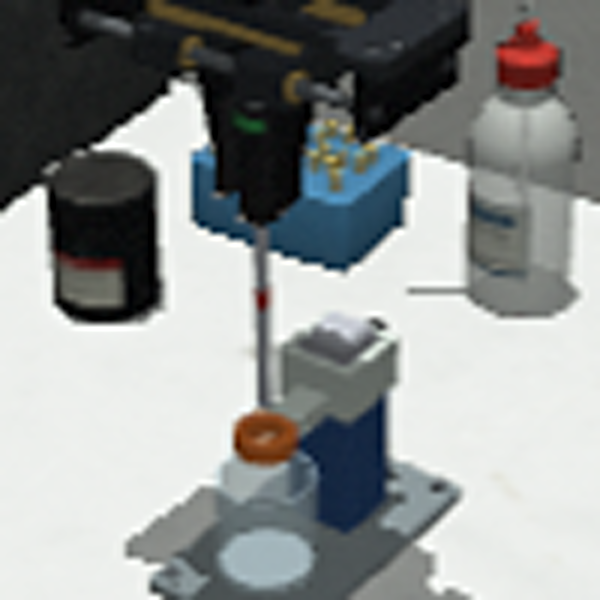

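The tip at (265,405) in the crop is just above the eye at (265,435) and aligned. I continue slowly.

Emit:
move_arm:
  increments: "0.5 0 -3 0 0 0 255;0 0 -6 0 0 0 255;0 0 -7 0 0 0 255;0 0 -7 0 0 0 255;0 0 -7 0 0 0 255;0 0 -6 0 0 0 255;0 0 -4 0 0 0 255;0 0 -1 0 0 0 255"

```text
time: 17.6
position: [0.476, -0.0167, 0.1915]
tool_rot: [-3.14, 0.09, 0.003]
ft_force: [0.1, -0.1, -1.1]
grip_width: 0.25
grip_force: 30.0
```

Emit:
move_arm:
  increments: "0 0 -3 0 0 0 255;0 0 -6 0 0 0 255;0 0 -7 0 0 0 255;0 0 -7 0 0 0 255;0 0 -6 0 0 0 255;0 0 -4 0 0 0 255;0 0 -2 0 0 0 255;0 0 0 0 0 0 255"

```text
time: 18.27
position: [0.4762, -0.0167, 0.157]
tool_rot: [-3.14, 0.09, 0.002]
ft_force: [-0.6, -0.2, -1.3]
grip_width: 0.247
grip_force: 30.0
```

Run:
```python
from fit import *
p=ctrl.get_image("scene");s=ctrl.get_state();P=s["position"];print(P,s["tool_rot"],s["ft_force"])
for nm,c in(("eye",(.4762,-.0164,.097)),("band exp",(P[0],P[1],P[2]-.0566))): print(nm,proj(p,np.array(c)))
print("seated",*fit(p,"seated",(.541,-.0204,3.085),rad=.06))
a=cv2.resize(p["frame"][170:250,240:320],None,fx=7,fy=7,interpolation=cv2.INTER_CUBIC);cv2.imwrite("pics/s6c.png",a[:,:,::-1])
```

```text
[ 0.4766 -0.0166  0.1574] [-3.1403  0.09    0.0005] [-0.5716 -0.1234 -0.6948]
eye [[273.8257 220.7669]]
band exp [[273.9317 219.7   ]]
seated [ 0.541  -0.0207  3.0747] 0.004136137387852737
```

View pics/s6c.png

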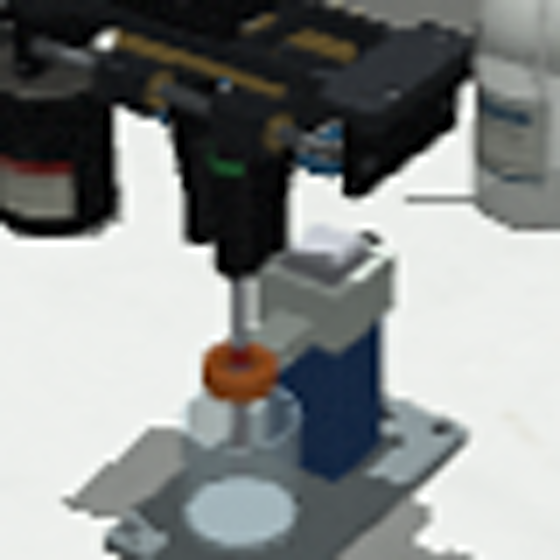

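The stem passes through the eye with the band at (240,357), about 3.5 mm high. Last small lowering, then hold still.

Emit:
move_arm:
  increments: "-0.3 0.2 -1 0 0 0 255;0 0 -1 0 0 0 255;0 0 -1 0 0 0 255;0 0 -0.7 0 0 0 255;0 0 0 0 0 0 255;0 0 0 0 0 0 255;0 0 0 0 0 0 255;0 0 0 0 0 0 255"

```text
time: 18.98
position: [0.4763, -0.0165, 0.1539]
tool_rot: [3.14, -0.09, 0.0]
ft_force: [0.4, 0.4, -0.2]
grip_width: 0.246
grip_force: 30.0
```

Emit:
move_arm:
  increments: "0 0 0 0 0 0 255;0 0 0 0 0 0 255;0 0 0 0 0 0 255;0 0 0 0 0 0 255;0 0 0 0 0 0 255;0 0 0 0 0 0 255;0 0 0 0 0 0 255;0 0 0 0 0 0 255"

```text
time: 19.65
position: [0.4763, -0.0165, 0.1539]
tool_rot: [3.14, -0.09, -0.0]
ft_force: [-0.3, -0.7, -0.4]
grip_width: 0.251
grip_force: 30.0
```

```bash
python3 -c "
from bench import ctrl
print(ctrl.close_job())"
```

```text
the job is handed in; nothing more can be done
None
```

I handed the job in at about 20 s: the guide sits fully down on the shaft with its eye over the beaker, and the arm is holding the probe upright, centred in the eye to within about 1 mm, with the red band level with the eye's top; no contact showed in the force readings or pictures, and the verdict was not shown.

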